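# Open the label printer for a new roll

### The job

The label printer has run out: get it ready for the new label roll that lies beside it. Press the green release tab down until the printer's lid springs up, push the lid with the fingers all the way back until it stays fully open by itself, then push the blue roll guide inside to the right as far as it goes, so that the roll will fit. Only press and push, without forcing anything: do not pick up the roll, and leave the roll, the jars and the other loose things where they are.

Things in the scene. Friction and masses are not known exactly. Their poses are not given: they have to be found in the camera images.
- label_printer: Label printer, fixed: dark grey body, light grey lid; 125 wide (y) x 223 deep (x) x 147 mm high. Origin on the table under it, 118 mm behind its front, 105 mm before its back. -x points out of its front, +y left (seen from the robot). The front sill (tab on it) is 49 mm deep, 80 mm high; the roll well under the lid: rim 86, floor 23 mm above the table, x -69 to +85, y -42 to +42 mm.
- release_tab (a joint): Travel of the green release tab (m): 0 at rest, 0.006 pressed right down. It moves straight down against a spring (2.5 N at rest, 5.5 N right down) and comes back by itself. From about 0.004 on, it draws the latch from the lid.
- tab_top (a point): Centre of the top face of the green release tab (22 mm along the printer's x, 46 mm along y, standing 7 mm proud of the sill, 87 mm above the table).
- printer_lid (a joint): Lid angle (rad): 0 shut and latched, grows as it opens. Once the tab is pressed a spring lifts it to about 0.6 and no farther. Past about 1.3 it falls open by itself to its stop at 1.83 and stays; let go before, it falls back to 0.6. Raising it takes about 1.1 N at its front edge.
- lid_front_edge (a point): Middle of the lid's lower front edge, 170 mm from the hinge; moves with the lid. Shut: printer x = -67 mm, 88 mm above the table; sprung up: 185 mm high, so fingers fit in beneath. The lid is a hollow shell open below, 125 mm wide, roof 59 mm above the edge; a solid crossbeam, 20 mm deep, runs along the edge; a latch loop hangs 24 mm below it 27 to 42 mm right of the middle.
- lid_hinge (a point): The lid's hinge axis at its middle, at the back of the printer (x = +103 mm, 90 mm above the table); the axis runs along the printer's y.
- roll_guide (a joint): Travel of the blue roll guide (m): 0 when 20 mm from the left wall of the well, grows as it slides right (printer's -y), 0.045 at its stop, 65 mm from that wall. Starts between 0 and 0.010. About 1.2 N of friction; it stays where it is left.
- guide_top (a point): Top of the blue roll guide, middle of its left face (the face to push). An upright plate 5 mm thick (y), 56 mm long (x) with a half-round top of 28 mm radius, at the printer's x = +5 mm; its top is 113 mm above the table, 27 mm above the well's rim.
- new_roll: The new label roll, white, 68 mm across and 32 mm high, lying flat on the table in front and to the right of the printer; origin in its middle, on the table. Not to be moved.
- jar_a: Glass jar, 54 mm across, 93 mm high, standing right of the printer; origin under its centre. Not to be moved.
- jar_b: Glass jar like jar_a, farther back. Not to be moved.
- jar_c: Glass jar like jar_a, farthest to the right. Not to be moved.

How it is judged:
By the outcome, as a careful person would: the job done as asked, in the order asked, and still so for the second after the job is handed in, with the robot touching nothing.
It also fails if it takes over 43 s, if anything falls off the work surface, if the arm or the gripper's body presses on something with over 40 N, if the wrist force passes 120 N, or if a joint passes its speed limit or range.

### The arm

A 7-joint arm with a two-finger parallel gripper is mounted at the origin on a cart in front of the work surface, level with it; the furniture and walls round the work are solid. World frame = base frame: x ahead of the robot, y to its left, z up, the work surface at z = 0. Lengths are in m, angles in degrees, forces in N, time in s.
With the tool pointing down it reaches from about 0.425 to 0.875 m from the base axis. Payload 4.7 kg.
Tool frame: the origin (TCP) lies midway between the tips of the shut fingers; the grasp point (between the pads) lies 19 mm behind it; z points along the fingers, y is the line along which they close (so a half turn about z gives the same grasp; the last joint's range is limited). The gripper opens to 87 mm and grips with 3 to 60 N. Pads are 19 mm wide; open, the fingers measure 117 mm over their backs; the gripper's body (75 mm by 190 mm) begins 51 mm behind the grasp point.
Start: joints at [72.428, 18.392, -4.016, 83.108, 1.295, 78.541, -3.26], TCP at [0.205, -0.617, 0.223] pointing down, gripper open.
Joint ranges: [-163.93, 163.93], [-17.29, 119.83], [-79.2, 71.16], [3.27, 140.29], [-89.18, 269.18], [5.43, 117.66], [-154.24, 154.24]. Speed limits (degrees/s): [147.25, 147.25, 180, 180, 180, 180, 180].

### API

Orientations are given as [roll, pitch, yaw] about the fixed x, y, z axes, in that order (R = Rz(yaw) Ry(pitch) Rx(roll)).
In Python, from cell import env gives the robot as it stands.
- The arm moves only by the tool step_arm, never from a script. Its argument "moves" is a list of rows, each an object with "dp": the shift along the tool's x, y, z in mm, a list of three; "dr": the turn, a rotation vector about the tool's x, y, z in rad, a list of three; "fingers": the closure, from 0 (fully open) to 1 (shut). In form: [{"dp": [dx, dy, dz], "dr": [ax, ay, az], "fingers": fingers}, ...]. A call has exactly 5 rows; each row shifts and turns the commanded pose from where the row before left it, along the tool's axes as they then stand; what a row does not reach is not made up. A row lasts 1/8 s, in which the tool goes at most 62.5 mm and 10.7 degrees, less where a joint would pass 70% of its speed; a pose out of reach is approached as far as the arm can. A call with a gripper value outside its range is refused whole. The fingers move at their own pace and stop on an object; "squeeze" is the grip in N (left out, the last holds). Time passes only in rows, so rows that do not move let the fingers close, or fill a call up. It gives the time, the measured TCP pose, the force, the opening and the grip force at its end, in the units of the state.
- env.get_obs(): the state, without advancing time (a new reading comes with each control period).
- env.read_camera(name): name is "scene" or "top" or "wrist"; returns the picture (480x640x3 uint8, red, green, blue); there is no depth.
- env.camera_model(name): a dict with "fx", "fy", "cx", "cy" (pixels), "k1" (the pictures are not rectified: a ray, as slopes to the right and down, at radius r is drawn at 1 + k1 r^2 times it, then the intrinsics apply), "R" (3x3) and "t" (3): a world point X has camera coordinates R X + t. Camera axes: x right, y down, z forward; pixel columns grow to the right and rows downward; lengths in m; the calibration is good to about 2 mm. A picture is of the moment at which its call begins: read the wrist's pose just before it. camera_model takes no time and is no camera call; for the wrist camera it gives the pose at the moment of the call.
- env.sign_off(): hands the job in; it is judged then, once.
The state is a dict: "time_s": time; "qpos": joint angles; "joint_velocities": joint speeds; "effort": joint torques, N m; "tool_pos": TCP position; "tool_rot": TCP orientation; "force": force on the tool from outside, world axes, zero at the start; "wrist_torque": the same for the moment, N m; "grip_width": finger opening in m; "grasp_force": force on a finger pad.
Only numpy, scipy, OpenCV 4.12 (cv2) and the standard library are available. Lean on these libraries where they do the work, as an engineer would, in place of code of your own. Each camera call takes 0.05 s, during which the arm holds its last target. There are 200 camera calls.

## Working session

There is one attempt and no reset: what is moved stays moved. The work goes in short steps, Python scripts to look and compute and a tool call to move; the robot and the scene stay as the last step left them, time stands still between calls to the robot, and variables do not carry over. Pictures are saved under pics/ and viewed, at most 10 in all, crops included, and the job is handed in when it is done.

Besides the shell and the picture viewer there is one more tool, called after "Request:" in YAML: its name, and indented under it one key for each argument. step_arm: Moves the arm, as the interface text tells. Its arguments: {"type":"object","properties":{"moves":{"type":"array","items":{"type":"object","properties":{"dp":{"type":"array","items":{"type":"number"}},"dr":{"type":"array","items":{"type":"number"}},"fingers":{"type":"number"}}}},"squeeze":{"type":"number"}},"required":["moves"]}

```bash
mkdir -p pics && ls
python3 - <<'E'
from cell import env
import cv2
for n in ("scene","top"):
    m=env.camera_model(n); print(n,{k:(v if not hasattr(v,'tolist') else v.tolist()) for k,v in m.items()})
    cv2.imwrite(f"pics/{n}0.png",env.read_camera(n)[:,:,::-1])
o=env.get_obs(); print(o)
E
```

```text
pics
scene {'fx': 545.1117729882284, 'fy': 545.1117729882284, 'cx': 325.7726583538283, 'cy': 240.72754324843595, 'k1': 0.04907368574994729, 'R': [[0.8906056018828742, -0.4545140186768185, 0.015448906792765758], [-0.337022860374061, -0.6824318685025872, -0.6486157078250214], [0.3053477582693691, 0.5724541481012398, -0.7609592596463719]], 't': [-0.6268456928417376, 0.04904747244269281, 1.0691586024373971]}
top {'fx': 507.82531516295734, 'fy': 507.82531516295734, 'cx': 330.275490016087, 'cy': 237.32242970904676, 'k1': 0.016487797744258303, 'R': [[-0.010048552194589102, -0.9997558379516893, 0.019679712404103624], [-0.9937967801650215, 0.007804914000396274, -0.1109371130464555], [0.11075642795083385, -0.02067239219253617, -0.993632560793279]], 't': [-0.28328594661250484, 0.5533504614046675, 1.0088724783267584]}
{'time_s': 0.1, 'qpos': array([72.42860578, 18.43471593, -4.01290517, 83.16832725,  1.29578661,
       78.54065746, -3.25803969]), 'joint_velocities': array([ 0.03682549, -0.06734723, -0.09083079, -0.21648042, -0.1044394 ,
       -0.04437725,  0.01159767]), 'effort': array([ 1.51634099e-04, -4.92571986e+01, -4.05632649e-01, -3.13396847e+01,
       -6.41741487e-02,  3.94781528e-02,  4.39434473e-05]), 'tool_pos': array([ 0.20471312, -0.61639858,  0.22156799]), 'tool_rot': array([-1.79901564e+02,  7.06971333e-03,  1.83806290e+01]), 'force': array([-0.17437848, -0.31875745,  0.62914781]), 'wrist_torque': array([0.02453497, 0.00691592, 0.00644189]), 'grasp_force': 0.0, 'grip_width': 0.08683920179411411}
```

View pics/scene0.png

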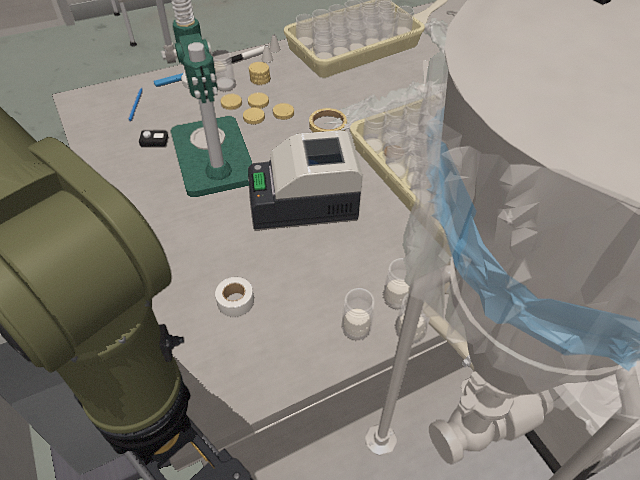

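View pics/top0.png

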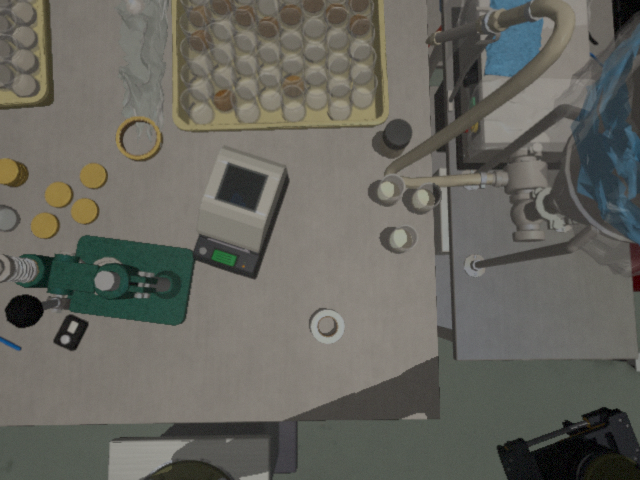

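The scene view shows the printer at about (305,185), with its green tab at (260,182) and the press to its left. The top view shows the tab at (224,257), the roll at (327,326) and the jars at (390,190), (424,197) and (400,238). I'll enlarge both views for corner positions.

Run:
```python
import cv2,numpy as np
a=cv2.imread("pics/top0.png")[130:290,180:310]; b=cv2.imread("pics/scene0.png")[120:240,235:375]
a=cv2.resize(a,None,fx=3,fy=3,interpolation=cv2.INTER_CUBIC);b=cv2.resize(b,None,fx=2.85,fy=2.85,interpolation=cv2.INTER_CUBIC)
c=np.zeros((480,800,3),np.uint8);c[:,:390]=a;c[:342,395:794]=b[:342,:399];cv2.imwrite("pics/crop0.png",c)
for n in("top","scene"):
    im=cv2.imread(f"pics/{n}0.png").astype(int);m=((im[...,1]>im[...,2]+60)&(im[...,1]>im[...,0]+50)).astype(np.uint8)
    k,l,s,ce=cv2.connectedComponentsWithStats(m);print(n,[(s[i].tolist(),ce[i].round(1).tolist()) for i in range(1,k) if s[i,4]>20])
```

```text
top [([229, 256, 6, 9, 21], [232.0, 259.9])]
scene [([253, 172, 12, 17, 140], [258.6, 180.6])]
```

View pics/crop0.png

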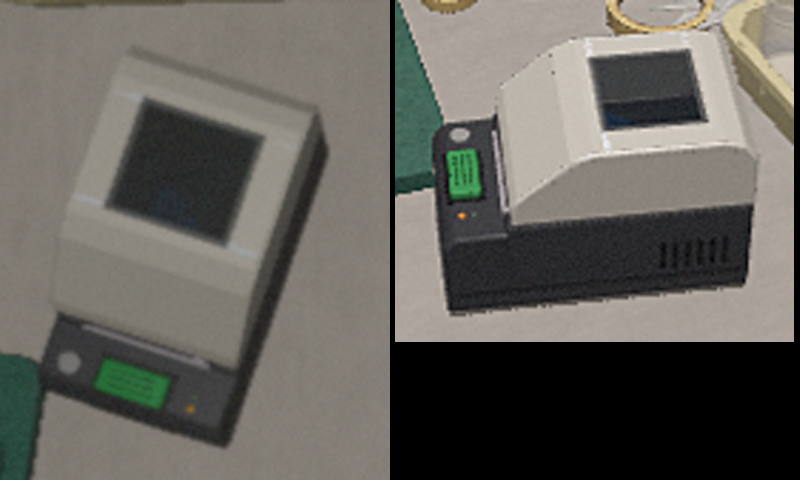

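Enlarged: the tab centre is at (224,258) in the top view and (259,181) in the scene view. The printer's right bottom corners are at (255,229.5) front and (358,220) back in the scene view. Next I fit the pose.

```bash
cat > h.py <<'E'
import numpy as np
from cell import env
from scipy.optimize import least_squares
def proj(m,X):
    c=np.atleast_2d(X)@np.array(m["R"]).T+m["t"]; s=c[:,:2]/c[:,2:]; s=s*(1+m["k1"]*(s**2).sum(1,keepdims=True))
    return s*[m["fx"],m["fy"]]+[m["cx"],m["cy"]]
def ray(m,uv,z):
    f=lambda p: (proj(m,[p[0],p[1],z])-uv).ravel()
    return least_squares(f,[.5,-.1]).x
def W(p,X):
    X=np.atleast_2d(X);c,s=np.cos(p[2]),np.sin(p[2])
    return np.c_[p[0]+c*X[:,0]-s*X[:,1],p[1]+s*X[:,0]+c*X[:,1],X[:,2]]
E
python3 - <<'E'
from h import *
T,S=env.camera_model("top"),env.camera_model("scene")
for n,m in(("T",T),("S",S)): print(n,"cam at",(-np.array(m["R"]).T@m["t"]).round(3))
print("tab T",ray(T,[224,258],.087),"S",ray(S,[259.2,181],.087))
def obs(tx): return [(T,(224,258),(tx,0,.087)),(S,(259.2,181),(tx,0,.087)),(S,(255,229.5),(-.118,-.0625,0)),(S,(357.8,220),(.105,-.0625,0)),
 (S,(249.4,165.6),(-.118,.0625,.08)),(S,(253.2,204.2),(-.118,-.0625,.08)),(T,(194.3,257.7),(-.118,.0625,.08)),(T,(256,277.7),(-.118,-.0625,.06))]
f=lambda p:np.concatenate([(proj(m,W(p,X))-uv).ravel() for m,uv,X in obs(p[3])])
r=least_squares(f,[.55,-.1,0,-.093],loss="soft_l1",f_scale=1.5);print(r.x,np.degrees(r.x[2]));print(f(r.x).reshape(-1,2).round(1).tolist())
for n,uv in(("roll",(327,326)),):print(n,ray(T,uv,.032))
for uv in((390,190),(424,197),(400,238)):print("jar",ray(T,uv,.05))
for uv in((193,250),(190,322),(80,240),(75,310)):print("press base",ray(T,uv,.02))
print("tab,hinge,edge,guide",W(r.x,[[r.x[3],0,.087],[.103,0,.09],[-.067,0,.088],[.005,.03,.113]]).round(3).tolist())
E
```

```text
T cam at [ 0.435 -0.267  1.069]
S cam at [ 0.248 -0.863  0.855]
tab T [ 0.50632049 -0.08170423] S [ 0.50767338 -0.08352547]
[ 0.60191268 -0.11282592 -0.3024047  -0.09966052] -17.32651304575447
[[0.8, -0.2], [-0.5, 0.0], [0.9, 3.6], [3.0, 0.9], [-1.8, -1.5], [-0.6, 2.1], [-2.6, 0.0], [-1.4, -1.0]]
roll [ 0.37120013 -0.2798532 ]
jar [ 0.64539958 -0.4110575 ]
jar [ 0.63040436 -0.48037435]
jar [ 0.5464726  -0.42907922]
press base [ 0.52824526 -0.00535247]
press base [ 0.3818051  -0.00233245]
press base [0.55081296 0.22478109]
press base [0.4087592  0.22829542]
tab,hinge,edge,guide [[0.507, -0.083, 0.087], [0.7, -0.144, 0.09], [0.538, -0.093, 0.088], [0.616, -0.086, 0.113]]
```

```bash
cat >> h.py <<'E'
from scipy.spatial.transform import Rotation as Ro, Slerp
P=[0.602,-0.113,-0.3024]   # printer pose
def Rt(a,yaw=P[2]):  # a: degrees below horizontal
    a=np.radians(a);f=np.array([np.cos(yaw),np.sin(yaw),0]);Z=np.array([0,0,1.])
    z=np.cos(a)*f-np.sin(a)*Z; y=np.array([np.sin(yaw),-np.cos(yaw),0]);return Ro.from_matrix(np.c_[np.cross(y,z),y,z])
def plan(p1,R1,n):
    o=env.get_obs();p0=o["tool_pos"];R0=Ro.from_euler("xyz",o["tool_rot"],degrees=True)
    rv=(R0.inv()*R1).as_rotvec();d=(np.array(p1)-p0)/n*1000
    for i in range(n): print((R0*Ro.from_rotvec(rv*(i+.5)/n)).inv().apply(d).round(1).tolist(),end=" ")
    print("\ndr",(rv/n).round(4).tolist())
E
python3 - <<'E'
from h import *
T,S=env.camera_model("top"),env.camera_model("scene")
def tri(a,b):
    f=lambda X:np.r_[(proj(T,X)-a).ravel(),(proj(S,X)-b).ravel()];r=least_squares(f,[.45,.1,.2]);return r.x.round(3),r.fun.round(1)
print("pole base",ray(S,[216,172],.02)); print("topblob",[ray(T,[160,285],z).round(3).tolist() for z in(.02,.2,.3)])
print("knob",tri((104,281),(196,50)),tri((107,268),(207,138)))
plan([.42,-.06,.30],Rt(50),15)
E
```

```text
pole base [0.4549561  0.05361036]
topblob [[0.457, 0.06], [0.453, 0.004], [0.451, -0.027]]
knob (array([0.458, 0.048, 0.319]), array([ 0.1, -0.4, -0.5,  0. ])) (array([0.485, 0.169, 0.023]), array([-1. ,  3.7,  4.4, -0.4]))
[24.8, -31.1, -4.8] [23.8, -32.0, -4.2] [22.6, -32.9, -3.6] [21.5, -33.7, -3.1] [20.2, -34.5, -2.7] [19.0, -35.3, -2.3] [17.6, -36.0, -2.0] [16.3, -36.6, -1.8] [14.9, -37.2, -1.6] [13.5, -37.8, -1.5] [12.0, -38.2, -1.5] [10.6, -38.7, -1.6] [9.1, -39.0, -1.7] [7.6, -39.3, -1.9] [6.1, -39.6, -2.1] 
dr [-0.0146, 0.045, 0.0398]
```

Run:
```python
from h import *
plan([.44,-.115,.25],Rt(50,np.radians(12)),15)
```

```text
[25.4, -26.9, -1.3] [25.2, -27.0, -0.2] [25.0, -27.2, 0.9] [24.7, -27.4, 2.0] [24.4, -27.6, 3.1] [24.1, -27.8, 4.1] [23.7, -27.9, 5.1] [23.2, -28.1, 6.2] [22.7, -28.3, 7.1] [22.1, -28.5, 8.1] [21.5, -28.7, 9.0] [20.9, -28.8, 10.0] [20.2, -29.0, 10.8] [19.5, -29.2, 11.7] [18.7, -29.4, 12.5] 
dr [-0.0027, 0.0465, 0.0071]
```

Request:
step_arm:
  moves:
    - {"dp": [25,-27,-1],"dr": [-0.003,0.046,0.007],"fingers": 1}
    - {"dp": [25,-27,0],"dr": [-0.003,0.046,0.007],"fingers": 1}
    - {"dp": [25,-27,1],"dr": [-0.003,0.046,0.007],"fingers": 1}
    - {"dp": [25,-27,2],"dr": [-0.003,0.046,0.007],"fingers": 1}
    - {"dp": [24,-28,3],"dr": [-0.003,0.046,0.007],"fingers": 1}

```text
time_s: 0.72
tool_pos: [0.2827, -0.4484, 0.2279]
tool_rot: [179.4, -13.3, 16.4]
force: [0.2, -0.0, 0.5]
grip_width: 0.045
grasp_force: 0.0
```

Request:
step_arm:
  moves:
    - {"dp": [24,-28,4],"dr": [-0.003,0.046,0.007],"fingers": 1}
    - {"dp": [24,-28,5],"dr": [-0.003,0.046,0.007],"fingers": 1}
    - {"dp": [23,-28,6],"dr": [-0.003,0.046,0.007],"fingers": 1}
    - {"dp": [23,-28,7],"dr": [-0.003,0.046,0.007],"fingers": 1}
    - {"dp": [22,-28,8],"dr": [-0.003,0.046,0.007],"fingers": 1}

```text
time_s: 1.35
tool_pos: [0.3607, -0.2815, 0.2344]
tool_rot: [179.2, -26.5, 14.5]
force: [0.4, -0.2, -0.3]
grip_width: 0.0022
grasp_force: 0.0
```

Run:
```python
from h import *
print(env.get_obs())
plan([.44,-.115,.25],Rt(50,np.radians(12)),5)
```

```text
{'time_s': 1.35, 'qpos': array([ 68.20538889, -14.6197166 , -12.26814518, 119.9397626 ,
       -30.20225219,  67.10879097,  -9.46049765]), 'joint_velocities': array([ -8.89110135, -26.12637823,  -7.22515031,  25.57151921,
       -28.32233193, -10.1919056 ,  -6.39744161]), 'effort': array([  1.13385659, -13.91056716,   2.51645654, -32.24960804,
        -1.47134095,  -0.21417703,   0.10293766]), 'tool_pos': array([ 0.3607191 , -0.28148124,  0.23439411]), 'tool_rot': array([179.18716765, -26.45699051,  14.47264479]), 'force': array([ 0.44509436, -0.24673461, -0.25805113]), 'wrist_torque': array([-0.12798025,  0.55409646,  0.00651775]), 'grasp_force': 0.0, 'grip_width': 0.0021550508393974434}
[22.3, -28.5, 7.9] [21.7, -28.7, 8.8] [21.0, -28.8, 9.8] [20.3, -29.0, 10.7] [19.6, -29.2, 11.6] 
dr [-0.0019, 0.0472, 0.0076]
```

Run:
```python
from h import *
plan([.46,-.22,.24],Rt(58,np.radians(12)),5)
```

```text
[20.3, -7.2, 9.0] [20.1, -7.3, 9.4] [19.9, -7.5, 9.8] [19.6, -7.7, 10.2] [19.4, -7.8, 10.5] 
dr [-0.0014, 0.0193, 0.0077]
```

Request:
step_arm:
  moves:
    - {"dp": [20,-7,9],"dr": [-0.001,0.019,0.008],"fingers": 1}
    - {"dp": [20,-7,9],"dr": [-0.001,0.019,0.008],"fingers": 1}
    - {"dp": [20,-7,10],"dr": [-0.001,0.019,0.008],"fingers": 1}
    - {"dp": [20,-8,10],"dr": [-0.001,0.019,0.008],"fingers": 1}
    - {"dp": [19,-8,10],"dr": [-0.001,0.019,0.008],"fingers": 1}

```text
time_s: 1.98
tool_pos: [0.4604, -0.2207, 0.2396]
tool_rot: [-179.8, -31.9, 11.9]
force: [-0.4, -0.4, -0.6]
grip_width: 0.0008
grasp_force: 0.0
```

Run:
```python
from h import *
o=env.get_obs();print(o["qpos"].round(1),o["tool_pos"],o["tool_rot"])
plan([.495,-.10,.20],Rt(55,np.radians(12)),5)
```

```text
[ 63.4 -14.3 -19.9 120.6 -36.6  58.7 -19.2] [ 0.46044644 -0.22071536  0.23963601] [-179.82976577  -31.92277149   11.8783149 ]
[5.7, -22.2, 13.0] [5.6, -22.2, 13.1] [5.4, -22.2, 13.1] [5.3, -22.2, 13.2] [5.2, -22.2, 13.2] 
dr [-0.0004, 0.0107, -0.0004]
```

Run:
```python
from h import *
plan([.512,-.082,.12],Rt(58,np.radians(12)),5)
```

```text
[0.8, -24.9, 28.7] [0.8, -25.0, 28.7] [0.8, -25.0, 28.7] [0.8, -25.0, 28.7] [0.8, -25.0, 28.7] 
dr [-0.0004, 0.0003, -0.0004]
```

Request:
step_arm:
  moves:
    - {"dp": [5,-25,11],"dr": [0,0,0],"fingers": 1}
    - {"dp": [5,-25,11],"dr": [0,0,0],"fingers": 1}
    - {"dp": [5,-25,11],"dr": [0,0,0],"fingers": 1}
    - {"dp": [5,-25,11],"dr": [0,0,0],"fingers": 1}
    - {"dp": [5,-25,11],"dr": [0,0,0],"fingers": 1}

```text
time_s: 2.6
tool_pos: [0.4951, -0.0993, 0.2006]
tool_rot: [-179.2, -31.3, 11.9]
force: [-0.2, -0.1, 0.8]
grip_width: 0.0006
grasp_force: 0.0
```

Run:
```python
from h import *
import cv2
o=env.get_obs();print(o["qpos"].round(1),o["tool_pos"],o["tool_rot"])
plan([.512,-.082,.12],Rt(58,np.radians(12)),5)
cv2.imwrite("pics/s1.png",env.read_camera("scene")[:,:,::-1])
```

```text
[ 31.5 -17.3  -9.2 127.8 -28.6  46.4 -40. ] [ 0.49505337 -0.09926968  0.20056991] [-179.20342978  -31.3446119    11.94595673]
[-5.0, -2.5, 15.9] [-5.0, -2.5, 15.9] [-5.0, -2.6, 15.8] [-5.1, -2.6, 15.8] [-5.1, -2.7, 15.8] 
dr [-0.0027, 0.0023, -0.0002]
```

View pics/s1.png

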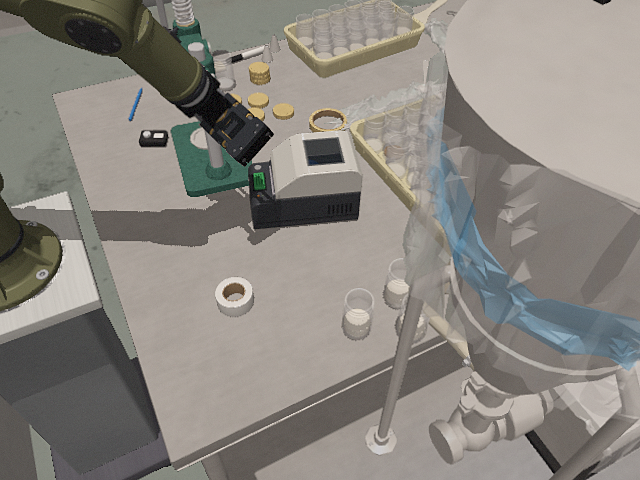

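The picture shows the gripper at (240,135), just before and above the tab, with the forearm passing on the robot's side of the press. Next I lower it.

Request:
step_arm:
  moves:
    - {"dp": [-5,-3,16],"dr": [0,0,0],"fingers": 1}
    - {"dp": [-5,-3,16],"dr": [0,0,0],"fingers": 1}
    - {"dp": [-5,-3,16],"dr": [0,0,0],"fingers": 1}
    - {"dp": [-5,-2,16],"dr": [0,0,0],"fingers": 1}
    - {"dp": [-5,-2,16],"dr": [0,0,0],"fingers": 1}

```text
time_s: 3.28
tool_pos: [0.5118, -0.0827, 0.1198]
tool_rot: [-179.3, -31.4, 11.9]
force: [0.6, -0.5, -0.3]
grip_width: 0.0001
grasp_force: 0.0
```

Run:
```python
from h import *
import cv2
o=env.get_obs();print(o["qpos"].round(1),o["tool_pos"],o["tool_rot"],o["force"])
plan([.512,-.082,.09],Rt(58,np.radians(12)),5)
a=env.read_camera("scene")[60:260,180:400,::-1];cv2.imwrite("pics/s2.png",cv2.resize(a,None,fx=2.7,fy=2.7,interpolation=cv2.INTER_CUBIC))
```

```text
[ 29.1 -10.2 -11.2 132.5 -32.5  34.1 -36.8] [ 0.51177305 -0.08272589  0.1198267 ] [-179.27015005  -31.38410687   11.94593056] [ 0.62182215 -0.52091936 -0.27314602]
[-3.0, -0.1, 5.1] [-3.1, -0.1, 5.1] [-3.1, -0.1, 5.1] [-3.1, -0.1, 5.1] [-3.1, -0.1, 5.1] 
dr [-0.0024, 0.0021, -0.0002]
```

View pics/s2.png

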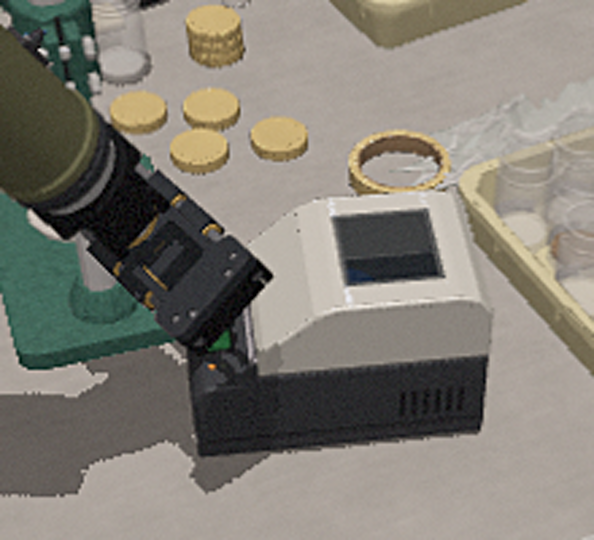

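Run:
```python
from h import *
plan([.512,-.082,.097],Rt(58,np.radians(5)),5)
```

```text
[-1.9, 0.2, 3.6] [-1.9, 0.1, 3.6] [-1.9, 0.1, 3.6] [-1.9, 0.1, 3.6] [-1.9, 0.1, 3.6] 
dr [-0.0157, 0.003, 0.0206]
```

Request:
step_arm:
  moves:
    - {"dp": [-1.9,0,3.6],"dr": [-0.016,0.003,0.021],"fingers": 1}
    - {"dp": [-1.9,0,3.6],"dr": [-0.016,0.003,0.021],"fingers": 1}
    - {"dp": [-1.9,0,3.6],"dr": [-0.016,0.003,0.021],"fingers": 1}
    - {"dp": [-1.9,0,3.6],"dr": [-0.016,0.003,0.021],"fingers": 1}
    - {"dp": [-1.9,0,3.6],"dr": [-0.016,0.003,0.021],"fingers": 1}

```text
time_s: 3.95
tool_pos: [0.5138, -0.0834, 0.1009]
tool_rot: [179.8, -32.3, 4.8]
force: [-0.3, 0.1, -0.6]
grip_width: 0.0005
grasp_force: 0.0
```

Request:
step_arm:
  moves:
    - {"dp": [-1.1,0,1.7],"dr": [0,0,0],"fingers": 1}
    - {"dp": [-1.1,0,1.7],"dr": [0,0,0],"fingers": 1}
    - {"dp": [-1.1,0,1.7],"dr": [0,0,0],"fingers": 1}
    - {"dp": [0,0,0],"dr": [0,0,0],"fingers": 1}
    - {"dp": [0,0,0],"dr": [0,0,0],"fingers": 1}

```text
time_s: 4.58
tool_pos: [0.5137, -0.0835, 0.0942]
tool_rot: [179.9, -32.2, 4.8]
force: [-1.0, 0.4, 0.9]
grip_width: 0.0004
grasp_force: 0.0
```

Request:
step_arm:
  moves:
    - {"dp": [-1.1,0,1.7],"dr": [0,0,0],"fingers": 1}
    - {"dp": [-1.1,0,1.7],"dr": [0,0,0],"fingers": 1}
    - {"dp": [0,0,0],"dr": [0,0,0],"fingers": 1}
    - {"dp": [0,0,0],"dr": [0,0,0],"fingers": 1}
    - {"dp": [0,0,0],"dr": [0,0,0],"fingers": 1}

```text
time_s: 5.2
tool_pos: [0.514, -0.0836, 0.0906]
tool_rot: [179.8, -32.3, 4.8]
force: [-0.7, -0.3, 3.7]
grip_width: 0.0008
grasp_force: 2.1
```

Request:
step_arm:
  moves:
    - {"dp": [-1.1,0,1.7],"dr": [0,0,0],"fingers": 1}
    - {"dp": [0,0,0],"dr": [0,0,0],"fingers": 1}
    - {"dp": [0,0,0],"dr": [0,0,0],"fingers": 1}
    - {"dp": [0,0,0],"dr": [0,0,0],"fingers": 1}
    - {"dp": [0,0,0],"dr": [0,0,0],"fingers": 1}

```text
time_s: 5.82
tool_pos: [0.5138, -0.0835, 0.0884]
tool_rot: [179.9, -32.3, 4.8]
force: [0.8, 0.1, 5.1]
grip_width: 0.0005
grasp_force: 2.2
```

Request:
step_arm:
  moves:
    - {"dp": [-0.6,0,0.9],"dr": [0,0,0],"fingers": 1}
    - {"dp": [0,0,0],"dr": [0,0,0],"fingers": 1}
    - {"dp": [0,0,0],"dr": [0,0,0],"fingers": 1}
    - {"dp": [0,0,0],"dr": [0,0,0],"fingers": 1}
    - {"dp": [0,0,0],"dr": [0,0,0],"fingers": 1}

```text
time_s: 6.45
tool_pos: [0.5138, -0.0835, 0.0872]
tool_rot: [179.9, -32.3, 4.8]
force: [0.7, 0.4, 5.1]
grip_width: 0.0004
grasp_force: 2.4
```

Run:
```python
from h import *
import cv2
o=env.get_obs();print(o["qpos"].round(1),o["tool_pos"],o["force"])
a=env.read_camera("scene")[60:260,180:400,::-1];cv2.imwrite("pics/s3.png",cv2.resize(a,None,fx=2.7,fy=2.7,interpolation=cv2.INTER_CUBIC))
```

```text
[ 29.6  -8.9 -15.8 136.2 -30.   24.2 -47.4] [ 0.5137522  -0.08354606  0.08721061] [0.7354089  0.39321123 5.10210719]
```

View pics/s3.png

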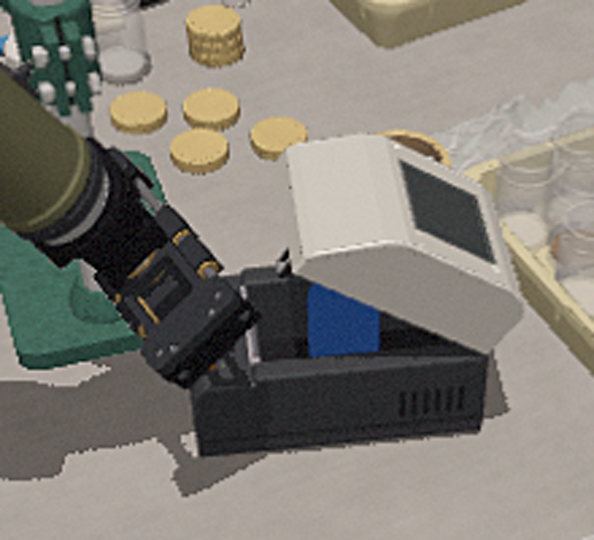

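The picture shows the lid sprung up, its front edge at about (300,265) in the crop, with the blue guide visible at (343,320). Next I lift off the tab and go in beneath the edge.

Run:
```python
from h import *
R=Ro.from_euler("xyz",env.get_obs()["tool_rot"],degrees=True);p=env.get_obs()["tool_pos"]
L=lambda x,y,z:W(P,[x,y,z])[0]
pts=[p,p+[-.005,0,.05],L(-.032,.005,.135)]+[L(.108-.17*np.cos(t),.005,.064+.17*np.sin(t)) for t in(.6,.75,.9,1.05,1.2,1.35,1.45)]
for a,b in zip(pts,pts[1:]): print(b.round(3),(R.inv().apply(b-a)*1000).round(1))
```

```text
[ 0.509 -0.084  0.137] [ 22.5  -0.3 -44.9]
[ 0.573 -0.099  0.135] [51.8 20.5 35.4]
[ 0.573 -0.099  0.16 ] [ 13.1  -0.1 -21.3]
[ 0.588 -0.103  0.18 ] [23.1  6.  -8.9]
[ 0.606 -0.109  0.197] [23.9  7.1 -5.4]
[ 0.626 -0.115  0.211] [24.1  8.  -1.6]
[ 0.648 -0.122  0.222] [23.9  8.7  2.1]
[ 0.671 -0.129  0.23 ] [23.   9.2  5.8]
[ 0.687 -0.134  0.233] [14.7  6.3  5.8]
```

Request:
step_arm:
  moves:
    - {"dp": [5,0,-9],"dr": [0,0,0],"fingers": 1}
    - {"dp": [5,0,-9],"dr": [0,0,0],"fingers": 1}
    - {"dp": [5,0,-9],"dr": [0,0,0],"fingers": 1}
    - {"dp": [5,0,-9],"dr": [0,0,0],"fingers": 1}
    - {"dp": [3,0,-9],"dr": [0,0,0],"fingers": 1}

```text
time_s: 7.12
tool_pos: [0.5089, -0.0837, 0.1381]
tool_rot: [179.9, -32.2, 4.9]
force: [0.0, 1.0, -0.3]
grip_width: 0.0007
grasp_force: 0.0
```

Request:
step_arm:
  moves:
    - {"dp": [10,4,7],"dr": [0,0,0],"fingers": 1}
    - {"dp": [10,4,7],"dr": [0,0,0],"fingers": 1}
    - {"dp": [10,4,7],"dr": [0,0,0],"fingers": 1}
    - {"dp": [10,4,7],"dr": [0,0,0],"fingers": 1}
    - {"dp": [11,4,7],"dr": [0,0,0],"fingers": 1}

```text
time_s: 7.75
tool_pos: [0.5731, -0.0987, 0.1344]
tool_rot: [179.9, -32.2, 4.8]
force: [0.3, -0.1, -0.4]
grip_width: 0.0006
grasp_force: 0.0
```

Run:
```python
from h import *
import cv2
o=env.get_obs();print(o["qpos"].round(1),o["tool_pos"],o["force"])
a=env.read_camera("scene")[60:260,180:400,::-1];cv2.imwrite("pics/s4.png",cv2.resize(a,None,fx=2.7,fy=2.7,interpolation=cv2.INTER_CUBIC))
```

```text
[ 31.7  -4.9 -17.9 126.3 -23.   29.3 -54.5] [ 0.57305503 -0.09866765  0.13443763] [ 0.32159534 -0.11808814 -0.36268479]
```

View pics/s4.png

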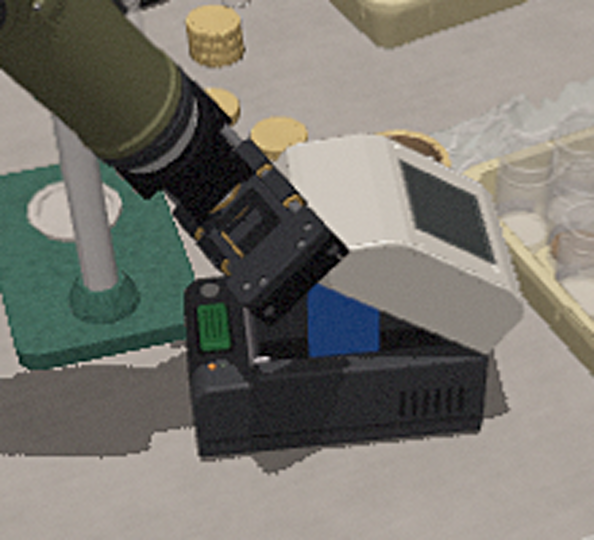

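The picture shows the gripper in front of the raised lid without contact, fingers beneath the edge. Next I lift it along the arc.

Request:
step_arm:
  moves:
    - {"dp": [6,0,-10],"dr": [0,0,0],"fingers": 1}
    - {"dp": [7,0,-11],"dr": [0,0,0],"fingers": 1}
    - {"dp": [8,2,-3],"dr": [0,0,0],"fingers": 1}
    - {"dp": [8,2,-3],"dr": [0,0,0],"fingers": 1}
    - {"dp": [7,2,-3],"dr": [0,0,0],"fingers": 1}

```text
time_s: 8.43
tool_pos: [0.5876, -0.1035, 0.1802]
tool_rot: [179.8, -32.3, 4.8]
force: [-0.7, 0.4, -1.2]
grip_width: 0.0004
grasp_force: 0.6
```

Request:
step_arm:
  moves:
    - {"dp": [12,3,-3],"dr": [0,0,0],"fingers": 1}
    - {"dp": [12,4,-3],"dr": [0,0,0],"fingers": 1}
    - {"dp": [8,3,-1],"dr": [0,0,0],"fingers": 1}
    - {"dp": [8,3,0],"dr": [0,0,0],"fingers": 1}
    - {"dp": [8,2,0],"dr": [0,0,0],"fingers": 1}

```text
time_s: 9.05
tool_pos: [0.6256, -0.1153, 0.2112]
tool_rot: [179.9, -32.2, 4.8]
force: [-1.1, 0.4, -1.0]
grip_width: 0.0002
grasp_force: 0.2
```

Run:
```python
from h import *
import cv2
o=env.get_obs();print(o["qpos"].round(1),o["tool_pos"],o["force"])
a=env.read_camera("scene")[40:240,180:400,::-1];cv2.imwrite("pics/s5.png",cv2.resize(a,None,fx=2.7,fy=2.7,interpolation=cv2.INTER_CUBIC))
```

```text
[ 32.6  -2.8 -18.4 114.8 -17.4  38.2 -60.4] [ 0.6255806  -0.11532516  0.211229  ] [-1.05761362  0.44367333 -1.03986974]
```

View pics/s5.png

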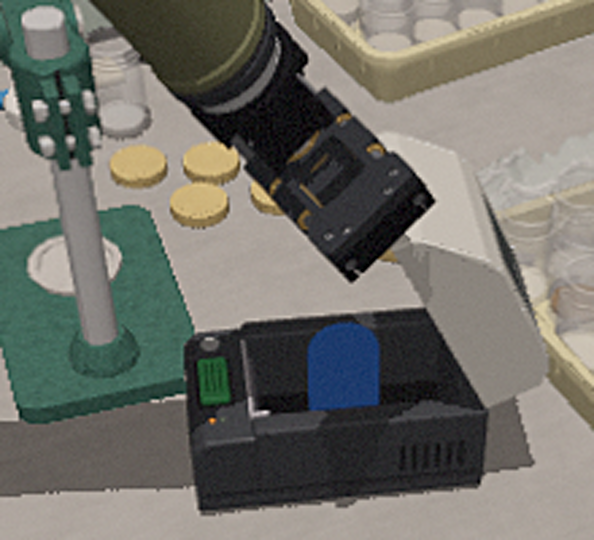

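The picture shows the lid rising on the fingers to about 60°, with the guide now in full view at (343,365). I continue past the tipping point.

Request:
step_arm:
  moves:
    - {"dp": [8,3,0],"dr": [0,0,0],"fingers": 1}
    - {"dp": [8,3,1],"dr": [0,0,0],"fingers": 1}
    - {"dp": [8,3,1],"dr": [0,0,0],"fingers": 1}
    - {"dp": [8,3,2],"dr": [0,0,0],"fingers": 1}
    - {"dp": [8,3,2],"dr": [0,0,0],"fingers": 1}

```text
time_s: 9.72
tool_pos: [0.6639, -0.1271, 0.2276]
tool_rot: [179.9, -32.2, 4.8]
force: [-0.1, 0.4, 0.2]
grip_width: 0.0001
grasp_force: 0.0
```

Request:
step_arm:
  moves:
    - {"dp": [7,3,2],"dr": [0,0,0],"fingers": 1}
    - {"dp": [7,3,3],"dr": [0,0,0],"fingers": 1}
    - {"dp": [7,3,3],"dr": [0,0,0],"fingers": 1}
    - {"dp": [6,3,3],"dr": [0,0,0],"fingers": 1}
    - {"dp": [0,0,0],"dr": [0,0,0],"fingers": 1}

```text
time_s: 10.35
tool_pos: [0.6933, -0.1366, 0.2324]
tool_rot: [179.9, -32.2, 4.8]
force: [0.4, -0.9, 0.3]
grip_width: 0.0006
grasp_force: 0.0
```

Run:
```python
from h import *
import cv2
o=env.get_obs();print(o["qpos"].round(1),o["tool_pos"],o["force"])
a=env.read_camera("scene")[40:240,180:400,::-1];cv2.imwrite("pics/s6.png",cv2.resize(a,None,fx=2.7,fy=2.7,interpolation=cv2.INTER_CUBIC))
```

```text
[ 31.7   5.2 -18.5 104.5 -12.4  40.4 -64.2] [ 0.69327345 -0.13664269  0.23237441] [ 0.36005184 -0.85638415  0.27911648]
```

View pics/s6.png

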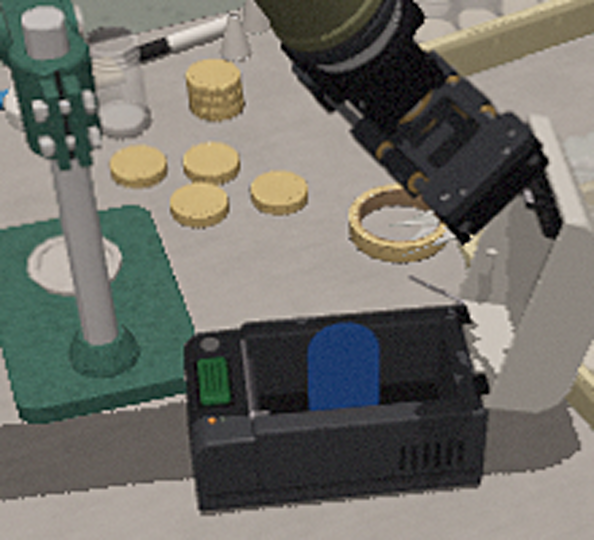

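The picture shows the lid standing fully open behind the printer and the top of the guide at (343,323) in the crop, which is full-image (307,159.6). Next I work out the guide's position and the move to its left side.

Run:
```python
from h import *
S=env.camera_model("scene")
g=ray(S,[307,159.6],.113);d=g-P[:2];c,s=np.cos(P[2]),np.sin(P[2]);print("guide local",c*d[0]+s*d[1],-s*d[0]+c*d[1])
R=Ro.from_euler("xyz",env.get_obs()["tool_rot"],degrees=True);p=env.get_obs()["tool_pos"]
L=lambda x,y,z:W(P,[x,y,z])[0]
pts=[p,L(.03,.02,.235),L(0.0,.055,.17),L(0.,.055,.10),L(0.,.035,.10),L(0.,-.01,.10)]
for a,b in zip(pts,pts[1:]): print(b.round(3),(R.inv().apply(b-a)*1000).round(1))
```

```text
guide local 0.002736090823450262 0.020654205372391776
[ 0.637 -0.103  0.235] [-43.6 -38.1 -30.9]
[ 0.618 -0.06   0.17 ] [-47.  -43.8  47.2]
[ 0.618 -0.06   0.1  ] [-37.3  -0.1  59.2]
[ 0.612 -0.08   0.1  ] [-6.4 18.5 -4. ]
[ 0.599 -0.123  0.1  ] [-14.4  41.7  -9. ]
```

```bash
cat > w.py <<'E'
from h import *
def legs(pts,p,R):
    for b,Rb,n in pts:
        rv=(R.inv()*Rb).as_rotvec();M=R*Ro.from_rotvec(rv/2);print(np.round(b,3),n,"rows dp",(M.inv().apply(b-p)*1000/n).round(1),"dr",(rv/n).round(4));p,R=b,Rb
E
python3 - <<'E'
from w import *
o=env.get_obs();R=Ro.from_euler("xyz",o["tool_rot"],degrees=True);L=lambda x,y,z:W(P,[x,y,z])[0];T=Rt(58)
legs([(L(.03,.02,.235),R,5),(L(0.,.055,.17),T,5),(L(0.,.055,.10),T,5),(L(0.,.035,.10),T,5),(L(0.,-.008,.10),T,10)],o["tool_pos"],R)
E
```

```text
[ 0.637 -0.103  0.235] 5 rows dp [-8.7 -7.6 -6.2] dr [0. 0. 0.]
[ 0.618 -0.06   0.17 ] 5 rows dp [-10.8  -8.    8.6] dr [-0.0407 -0.0007  0.0655]
[ 0.618 -0.06   0.1  ] 5 rows dp [-7.4  0.  11.9] dr [0. 0. 0.]
[ 0.612 -0.08   0.1  ] 5 rows dp [-0.  4. -0.] dr [0. 0. 0.]
[ 0.6   -0.121  0.1  ] 10 rows dp [0.  4.3 0. ] dr [0. 0. 0.]
```

Request:
step_arm:
  moves:
    - {"dp": [-9,-8,-6],"dr": [0,0,0],"fingers": 1}
    - {"dp": [-9,-8,-6],"dr": [0,0,0],"fingers": 1}
    - {"dp": [-9,-8,-6],"dr": [0,0,0],"fingers": 1}
    - {"dp": [-8,-7,-6],"dr": [0,0,0],"fingers": 1}
    - {"dp": [-8,-7,-6],"dr": [0,0,0],"fingers": 1}

```text
time_s: 11.02
tool_pos: [0.6367, -0.1024, 0.2351]
tool_rot: [179.8, -32.2, 4.9]
force: [0.0, 0.7, -0.5]
grip_width: 0.0002
grasp_force: 0.0
```

Request:
step_arm:
  moves:
    - {"dp": [-11,-8,9],"dr": [-0.041,0,0.065],"fingers": 1}
    - {"dp": [-11,-8,9],"dr": [-0.041,0,0.065],"fingers": 1}
    - {"dp": [-11,-8,9],"dr": [-0.041,0,0.065],"fingers": 1}
    - {"dp": [-11,-8,9],"dr": [-0.041,0,0.065],"fingers": 1}
    - {"dp": [-10,-8,8],"dr": [-0.041,0,0.065],"fingers": 1}

```text
time_s: 11.65
tool_pos: [0.6177, -0.0616, 0.1685]
tool_rot: [179.9, -32.3, -17.3]
force: [-0.1, -0.8, -0.7]
grip_width: 0.0006
grasp_force: 0.0
```

Run:
```python
from w import *
o=env.get_obs();R=Ro.from_euler("xyz",o["tool_rot"],degrees=True);L=lambda x,y,z:W(P,[x,y,z])[0];T=Rt(58)
print(o["qpos"].round(1),o["tool_pos"],o["tool_rot"],o["force"])
legs([(L(0.,.055,.10),T,5),(L(0.,.035,.10),T,5),(L(0.,-.008,.10),T,10)],o["tool_pos"],R)
```

```text
[  29.9   -2.5  -32.1  119.6   17.2   33.1 -122. ] [ 0.61766063 -0.06161976  0.16851244] [179.85205909 -32.29955874 -17.330671  ] [-0.08459926 -0.77543247 -0.74397049]
[ 0.618 -0.06   0.1  ] 5 rows dp [-7.2 -0.3 11.6] dr [ 0.0005 -0.001  -0.    ]
[ 0.612 -0.08   0.1  ] 5 rows dp [-0.  4. -0.] dr [0. 0. 0.]
[ 0.6   -0.121  0.1  ] 10 rows dp [0.  4.3 0. ] dr [0. 0. 0.]
```

Request:
step_arm:
  moves:
    - {"dp": [-7,0,12],"dr": [0,0,0],"fingers": 1}
    - {"dp": [-7,0,12],"dr": [0,0,0],"fingers": 1}
    - {"dp": [-7,0,12],"dr": [0,0,0],"fingers": 1}
    - {"dp": [-7,0,11],"dr": [0,0,0],"fingers": 1}
    - {"dp": [-7,0,11],"dr": [0,0,0],"fingers": 1}

```text
time_s: 12.28
tool_pos: [0.6192, -0.0637, 0.1001]
tool_rot: [179.8, -32.2, -17.2]
force: [0.1, 0.9, 0.8]
grip_width: 0.0
grasp_force: 0.0
```

Request:
step_arm:
  moves:
    - {"dp": [0,4,0],"dr": [0,0,0],"fingers": 1}
    - {"dp": [0,4,0],"dr": [0,0,0],"fingers": 1}
    - {"dp": [0,4,0],"dr": [0,0,0],"fingers": 1}
    - {"dp": [0,4,0],"dr": [0,0,0],"fingers": 1}
    - {"dp": [0,4,0],"dr": [0,0,0],"fingers": 1}

```text
time_s: 12.9
tool_pos: [0.6137, -0.0819, 0.1014]
tool_rot: [179.9, -32.3, -17.2]
force: [0.8, -0.3, -0.2]
grip_width: 0.0007
grasp_force: 0.0
```

Request:
step_arm:
  moves:
    - {"dp": [0,4,0],"dr": [0,0,0],"fingers": 1}
    - {"dp": [0,4,0],"dr": [0,0,0],"fingers": 1}
    - {"dp": [0,4,0],"dr": [0,0,0],"fingers": 1}
    - {"dp": [0,4,0],"dr": [0,0,0],"fingers": 1}
    - {"dp": [0,4,0],"dr": [0,0,0],"fingers": 1}

```text
time_s: 13.52
tool_pos: [0.6076, -0.1008, 0.1011]
tool_rot: [179.9, -32.3, -17.2]
force: [-0.4, 2.9, 0.2]
grip_width: 0.0006
grasp_force: 0.7
```

Request:
step_arm:
  moves:
    - {"dp": [0,4,0],"dr": [0,0,0],"fingers": 1}
    - {"dp": [0,4,0],"dr": [0,0,0],"fingers": 1}
    - {"dp": [0,4,0],"dr": [0,0,0],"fingers": 1}
    - {"dp": [0,3,0],"dr": [0,0,0],"fingers": 1}
    - {"dp": [0,2,0],"dr": [0,0,0],"fingers": 1}

```text
time_s: 14.15
tool_pos: [0.6025, -0.1171, 0.101]
tool_rot: [179.9, -32.2, -17.2]
force: [0.1, 0.9, -0.6]
grip_width: 0.0006
grasp_force: 0.7
```

Request:
step_arm:
  moves:
    - {"dp": [0,1,0],"dr": [0,0,0],"fingers": 1}
    - {"dp": [0,1,0],"dr": [0,0,0],"fingers": 1}
    - {"dp": [0,0,0],"dr": [0,0,0],"fingers": 1}
    - {"dp": [0,0,0],"dr": [0,0,0],"fingers": 1}
    - {"dp": [0,0,0],"dr": [0,0,0],"fingers": 1}

```text
time_s: 14.78
tool_pos: [0.6021, -0.1189, 0.1012]
tool_rot: [179.9, -32.3, -17.2]
force: [-0.5, 0.6, -0.7]
grip_width: 0.0005
grasp_force: 0.3
```

Request:
step_arm:
  moves:
    - {"dp": [0,1,0],"dr": [0,0,0],"fingers": 1}
    - {"dp": [0,1,0],"dr": [0,0,0],"fingers": 1}
    - {"dp": [0,0,0],"dr": [0,0,0],"fingers": 1}
    - {"dp": [0,0,0],"dr": [0,0,0],"fingers": 1}
    - {"dp": [0,0,0],"dr": [0,0,0],"fingers": 1}

```text
time_s: 15.4
tool_pos: [0.6015, -0.1207, 0.1012]
tool_rot: [179.9, -32.3, -17.2]
force: [-0.5, 1.2, -1.2]
grip_width: 0.0003
grasp_force: 0.4
```

Request:
step_arm:
  moves:
    - {"dp": [0,1,0],"dr": [0,0,0],"fingers": 1}
    - {"dp": [0,1,0],"dr": [0,0,0],"fingers": 1}
    - {"dp": [0,0,0],"dr": [0,0,0],"fingers": 1}
    - {"dp": [0,0,0],"dr": [0,0,0],"fingers": 1}
    - {"dp": [0,0,0],"dr": [0,0,0],"fingers": 1}

```text
time_s: 16.02
tool_pos: [0.6009, -0.1227, 0.1012]
tool_rot: [179.9, -32.3, -17.2]
force: [-0.3, 0.5, 0.4]
grip_width: 0.0005
grasp_force: 0.3
```

Request:
step_arm:
  moves:
    - {"dp": [0,1,0],"dr": [0,0,0],"fingers": 1}
    - {"dp": [0,1,0],"dr": [0,0,0],"fingers": 1}
    - {"dp": [0,0,0],"dr": [0,0,0],"fingers": 1}
    - {"dp": [0,0,0],"dr": [0,0,0],"fingers": 1}
    - {"dp": [0,0,0],"dr": [0,0,0],"fingers": 1}

```text
time_s: 16.65
tool_pos: [0.6003, -0.1245, 0.1012]
tool_rot: [179.9, -32.3, -17.2]
force: [-0.5, 1.9, 1.3]
grip_width: 0.0006
grasp_force: 0.6
```

Request:
step_arm:
  moves:
    - {"dp": [0,1,0],"dr": [0,0,0],"fingers": 1}
    - {"dp": [0,1,0],"dr": [0,0,0],"fingers": 1}
    - {"dp": [0,0,0],"dr": [0,0,0],"fingers": 1}
    - {"dp": [0,0,0],"dr": [0,0,0],"fingers": 1}
    - {"dp": [0,0,0],"dr": [0,0,0],"fingers": 1}

```text
time_s: 17.27
tool_pos: [0.6002, -0.1248, 0.1012]
tool_rot: [179.9, -32.3, -17.1]
force: [0.6, 5.0, -0.4]
grip_width: 0.0007
grasp_force: 2.6
```

Request:
step_arm:
  moves:
    - {"dp": [0,1,0],"dr": [0,0,0],"fingers": 1}
    - {"dp": [0,1,0],"dr": [0,0,0],"fingers": 1}
    - {"dp": [0,0,0],"dr": [0,0,0],"fingers": 1}
    - {"dp": [0,0,0],"dr": [0,0,0],"fingers": 1}
    - {"dp": [0,0,0],"dr": [0,0,0],"fingers": 1}

```text
time_s: 17.9
tool_pos: [0.6001, -0.125, 0.1012]
tool_rot: [-180.0, -32.3, -17.0]
force: [1.5, 8.6, -0.5]
grip_width: 0.0009
grasp_force: 4.3
```

Run:
```python
from h import *
import cv2
o=env.get_obs();d=o["tool_pos"][:2]-P[:2];print(o["tool_pos"],o["force"],"TCP local y",.2978*d[0]+.9546*d[1])
a=env.read_camera("scene")[40:240,180:400,::-1];cv2.imwrite("pics/s7.png",cv2.resize(a,None,fx=2.7,fy=2.7,interpolation=cv2.INTER_CUBIC))
b=env.read_camera("top")[:,:,::-1];cv2.imwrite("pics/t7.png",b)
im=b.astype(int);m=((im[...,0]>im[...,2]+40)&(im[...,0]>im[...,1]+20)).astype(np.uint8);m[:130]=0;m[:,:180]=0;m[:,320:]=0
k,l,s,c=cv2.connectedComponentsWithStats(m);print([(s[i].tolist(),c[i]) for i in range(1,k) if s[i,4]>8])
```

```text
[ 0.60013929 -0.1249733   0.10121847] [ 1.53599318  8.58632042 -0.48877225] TCP local y -0.011983831549044834
[([250, 199, 14, 18, 129], array([257.08527132, 207.72868217])), ([255, 221, 5, 5, 21], array([257.        , 222.85714286]))]
```

The guide has reached its stop: the tool no longer advances and the force climbs to 8.6 N. I back off, rise and withdraw.

Request:
step_arm:
  moves:
    - {"dp": [0,-5,0],"dr": [0,0,0],"fingers": 1}
    - {"dp": [0,-5,0],"dr": [0,0,0],"fingers": 1}
    - {"dp": [0,-5,0],"dr": [0,0,0],"fingers": 1}
    - {"dp": [8,0,-13],"dr": [0,0,0],"fingers": 1}
    - {"dp": [8,0,-13],"dr": [0,0,0],"fingers": 1}

```text
time_s: 18.62
tool_pos: [0.603, -0.114, 0.1317]
tool_rot: [179.9, -32.2, -17.2]
force: [-0.2, 0.2, 0.3]
grip_width: 0.0006
grasp_force: 0.0
```

Request:
step_arm:
  moves:
    - {"dp": [8,0,-17],"dr": [0,0,0],"fingers": 1}
    - {"dp": [8,0,-17],"dr": [0,0,0],"fingers": 1}
    - {"dp": [8,0,-17],"dr": [0,0,0],"fingers": 1}
    - {"dp": [8,0,-17],"dr": [0,0,0],"fingers": 1}
    - {"dp": [0,0,0],"dr": [0,0,0],"fingers": 1}

```text
time_s: 19.25
tool_pos: [0.5954, -0.1113, 0.2083]
tool_rot: [179.9, -32.5, -17.2]
force: [0.3, -0.1, -0.7]
grip_width: 0.0001
grasp_force: 0.0
```

Run:
```python
from h import *
import cv2
o=env.get_obs();print(o["tool_pos"],o["force"])
a=env.read_camera("scene")[:,:,::-1];g=cv2.resize(a[40:240,180:400],None,fx=2.4,fy=2.4,interpolation=cv2.INTER_CUBIC)
b=env.read_camera("top")[130:290,180:310,::-1];b=cv2.resize(b,None,fx=2,fy=2,interpolation=cv2.INTER_CUBIC)
c=np.zeros((480,800,3),np.uint8);c[:,:528]=g;c[:320,535:795]=b;cv2.imwrite("pics/f.png",c)
```

```text
[ 0.59542936 -0.11133979  0.20827147] [ 0.26251359 -0.07227299 -0.72397668]
```

View pics/f.png

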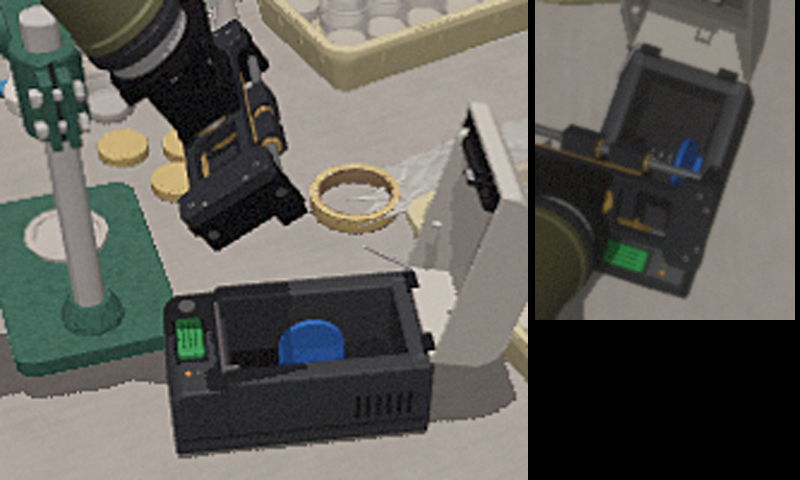

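The picture shows the lid fully open, the tab back up, and the guide far to the right with its top at (312,321), which is full-image (310,173.8). The gripper is clear. I check the guide number and hand in.

Run:
```python
from h import *
g=ray(env.camera_model("scene"),[310,173.75],.113);d=g-P[:2];y=.2978*d[0]+.9546*d[1];print("guide y",y,"moved",.0207-y)
if .035<.0207-y<.05: print(env.sign_off())
```

```text
guide y -0.02217412636058481 moved 0.04287412636058481
the job is handed in; nothing more can be done
None
```

The job is handed in at about 19 s: the tab was pressed, the lid stands fully open by itself, the blue guide was pushed about 43 mm right to its stop, and the roll, jars and other loose things were not touched.

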